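Sort two salvaged parts over a tipping tray

ROBOT

A 7-joint arm with a two-finger parallel gripper is mounted at the origin on the work surface. World frame = base frame: x ahead of the robot, y to its left, z up, the work surface at z = 0. Lengths are in m, angles in rad, forces in N, time in s.
With the tool pointing down it reaches from about 0.4 to 0.85 m from the base axis. Payload 6.9 kg.
Tool frame: the origin (TCP) lies on the front face of the gripper's body, between the roots of the fingers; the fingertips stand 73 mm ahead of it and the grasp point (between the pads) lies bot.grip_depth ahead of it (bot.grip_depth is the distance from the TCP to the grasp point, in m); z points along the fingers, y is the line along which they close (so a half turn about z gives the same grasp; the last joint's range is limited). The gripper opens to 85 mm and grips with 20 to 120 N. Pads are 22 mm wide; open, the fingers measure 114 mm over their backs; the gripper's body (76 mm by 85 mm) begins 54 mm behind the grasp point. The pads swing forward as they close: fully open they stand 13 mm farther back than shut.
Start: joints at [1.345, 0.507, -0.238, 1.5, 0.126, 1.149, -0.155], TCP at [0.203, -0.591, 0.304] pointing down, gripper open.
Joint ranges: [-3.08, 3.08], [-0.24, 2.05], [-1.43, 1.35], [0, 2.5], [-1.52, 4.66], [0.17, 1.96], [-2.89, 2.89]. Speed limits (rad/s): [2.39, 2.39, 3.14, 3.14, 3.14, 3.14, 3.14].

INTERFACE

Orientations are given as a unit quaternion [w, x, y, z].
In Python, from station import bot gives the robot as it stands.
- The arm moves only by the shell command python3 -m crank 'ROWS' [OPENING] [FORCE]. ROWS is JSON, a list of rows, each a list of 6 numbers: the shift along the tool's x, y, z in cm, then the turn, a rotation vector about the tool's x, y, z in degrees. In form: [[tx, ty, tz, wx, wy, wz], ...]. A call has 1 to 10 rows; each row shifts and turns the commanded pose from where the row before left it, along the tool's axes as they then stand; what a row does not reach is not made up. A row lasts 1/12 s, in which the tool goes at most 41.7 mm and 7.16 degrees, less where a joint would pass 70% of its speed; a pose out of reach is approached as far as the arm can. A call with a gripper value outside its range is refused whole. OPENING is the finger opening in cm, from 0 to 8.54, set as the call begins (- or left out, the last holds). The fingers move at their own pace and stop on an object; FORCE is the grip in N (left out, the last holds). Time passes only in rows, so rows that do not move let the fingers close. It gives the time, the measured TCP pose, the force, the opening and the grip force at its end, in the units of the state.
- bot.read_state(): the state, without advancing time (a new reading comes with each control period).
- bot.camera(name): name is "side" or "top"; returns a dict with "pixels" (400x640x3 uint8, red, green, blue), "range_z" (400x640 float32, m along the optical axis (not along the pixel's ray), 0 where there is no reading), "fx", "fy", "cx", "cy" (pixels), "k1" (the pictures are not rectified: a ray, as slopes to the right and down, at radius r is drawn at 1 + k1 r^2 times it, then the intrinsics apply), "xyz" and "attitude" of the camera in the world. Camera axes: x right, y down, z forward; pixel columns grow to the right and rows downward; lengths in m; the calibration is good to about 2 mm. A picture is of the moment at which its call begins.
- bot.sign_off(): hands the job in; it is judged then, once.
The state is a dict: "t": time; "qpos": joint angles; "qd": joint speeds; "tau": joint torques, N m; "tcp_pos": TCP position; "eef_rot": TCP orientation; "ft_force": force on the tool from outside, world axes, zero at the start; "ft_torque": the same for the moment, N m; "gripper_width": opening from 0.0 (shut) to 1.0 (fully open); "gripper_force": force on a finger pad.
Only numpy, scipy, OpenCV 4.12 (cv2) and the standard library are available. Lean on these libraries where they do the work, as an engineer would, in place of code of your own. Each camera call takes 0.05 s, during which the arm holds its last target. There are 200 camera calls.

TASK

Use the tipping tray to sort the two salvaged parts: first set the aluminium heat sink down gently, lengthwise, on the half of the tray next to the blue bin and let go, so that its own weight tips the tray and it slides into that bin. When the tray has swung back level, send the copper-wound transformer into the orange bin in the same way. Do not press on the tray with the gripper, and leave the screwdriver, circuit board, multimeter and bottle where they are.

Things in the scene. Friction and masses are not known exactly. Their poses are not given: they have to be found in the camera images.
- sorter: grey stand of the tipping tray, fixed to the table; 150 x 120 mm base, two aluminium side posts 92 mm high, 112 mm apart along its x. Origin at the centre of its underside; the pivot runs along its x, 76 mm above the table, and the tray tips toward its +y or -y
- tray_mid (a point): centre of the rocker tray's upper face (a black line across the tray marks it), 98 mm above the table when level. The tray is a white slippery plate 230 mm long (along this frame's y, open at both ends) and 76 mm wide between its green side rails (along x), which stand 5 mm above the plate. It carries no load at the start. This frame tips with the tray; z is normal to the plate
- tray (a joint): tilt of the rocker tray, rad: 0 level, positive when its +y end is down, stops at +0.42 and -0.42. A soft spring (0.14 Nm/rad) with a damper brings it back level in about 2 s when empty; a part set with its centre 55 mm from the middle tips it within about 1 s and slides off that end into the bin standing there
- blue_bin: blue catch bin, open on top, fixed beyond one end of the tray (which end varies); 124 mm (its x, across) by 190 mm (its y, along the tray) outside, slippery floor 5 mm thick, side walls 50 mm and end walls 38 mm high. Origin at the centre of its underside
- orange_bin: orange catch bin, as the blue one, beyond the other end of the tray
- heatsink_center (a point): centre of the loose finned aluminium heat sink, 90 mm long (its x), 48 mm wide (its y), 60 mm high (z up), about 0.26 kg, upright on the table; fins run along its length, grip it across its width. This point is 30 mm above its underside
- transformer_center (a point): centre of the loose transformer: dark steel core with a copper winding on a steel foot plate; 84 mm long (its x), 48 mm wide (its y), 60 mm high (z up), about 0.5 kg; the winding, 50 mm long, 40 mm high and 48 mm wide, is gripped across its width. This point is 30 mm above its underside, in the middle of the winding
- screwdriver: bystander: red-handled screwdriver, 160 mm, lying on the mat; leave it
- board: bystander: green circuit board, 200 x 170 mm, up to 31 mm high; leave it
- multimeter: bystander: yellow multimeter, 150 x 75 x 38 mm, lying; leave it
- flux_bottle: bystander: bottle with a red cap, 50 mm across, 120 mm high; leave it
Mind the look-alikes: they are no part of the job. Leave any turquoise look-alike of the part that bears heatsink_center alone. Leave any brown look-alike of the part that bears transformer_center alone.

How it is judged:
By the outcome, as a careful person would: the job done as asked, in the order asked, and still so for the second after the job is handed in, with the robot touching nothing.
It also fails if it takes over 62 s, if anything falls off the work surface, if the arm or the gripper's body presses on something with over 40 N, if the wrist force passes 120 N, or if a joint passes its speed limit or range.

## Working session

There is one attempt and no reset: what is moved stays moved. The work goes in short steps, Python scripts to look and compute and a shell command to move; the robot and the scene stay as the last step left them, time stands still between calls to the robot, and variables do not carry over. Pictures are saved under pics/ and viewed, at most 10 in all, crops included, and the job is handed in when it is done.

```bash
mkdir -p pics; ls
cat > h.py <<'E'
import numpy as np, cv2
from station import bot
from scipy.spatial.transform import Rotation as R
def rot(q): return R.from_quat([q[1],q[2],q[3],q[0]])
def cloud(c):
    K=np.array([[c['fx'],0,c['cx']],[0,c['fy'],c['cy']],[0,0,1]],float)
    v,u=np.mgrid[0:400,0:640]
    p=np.stack([u,v],-1).reshape(-1,1,2).astype(np.float64)
    s=cv2.undistortPoints(p,K,np.array([c['k1'],0,0,0,0],float)).reshape(400,640,2)
    z=c['range_z'][...,None]
    P=np.concatenate([s*z,z],-1)
    W=rot(c['attitude']).apply(P.reshape(-1,3)).reshape(400,640,3)+c['xyz']
    W[c['range_z']<=0]=np.nan
    return W
def save(n,img,k=1):
    cv2.imwrite('pics/'+n+'.png',cv2.resize(img[...,::-1],None,fx=k,fy=k,interpolation=cv2.INTER_CUBIC))
E
python3 - <<'E'
from h import *
for n in('top','side'):
    c=bot.camera(n); save(n,c['pixels']); np.save(n,c,allow_pickle=True)
    print(n,c['xyz'],c['attitude'],c['fx'],c['k1'])
print(bot.read_state(),bot.grip_depth)
E
```

```text
pics
top [0.31278471 0.03527175 1.55658741] [ 0.05343365 -0.70316332  0.70607175 -0.0645668 ] 391.86642416713767 -0.016021120493157456
side [-0.11988136  0.82903872  1.06905555] [ 0.12799492 -0.31356852  0.86216099 -0.37678974] 464.6142146078624 -0.12104732095268518
{'t': 0.1, 'qpos': array([ 1.34551829,  0.50825149, -0.23752135,  1.50100896,  0.12570377,
        1.14891697, -0.15477879]), 'qd': array([-0.00200493, -0.00194751,  0.0003314 , -0.000118  , -0.00180025,
        0.00063884,  0.00052015]), 'tau': array([-5.46305469e-03, -6.21836686e+01, -2.19498977e+00, -2.50203574e+01,
        1.24573836e-02,  7.82809773e-03, -5.05771698e-05]), 'tcp_pos': array([ 0.20280659, -0.59083377,  0.30312583]), 'eef_rot': array([-7.84172007e-04,  9.86352187e-01,  1.64647279e-01, -1.50061102e-04]), 'ft_force': array([-0.41355822, -0.24085728,  1.46986633]), 'ft_torque': array([-0.04498364,  0.02175486,  0.01540828]), 'gripper_force': 0.0, 'gripper_width': 0.9967637484336167} 0.0539
```

View pics/top.png

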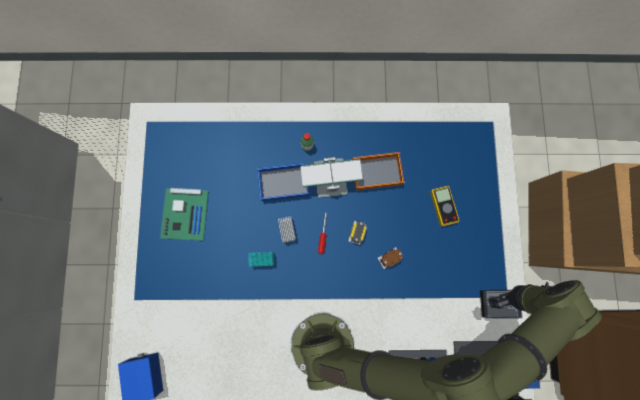

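View pics/side.png

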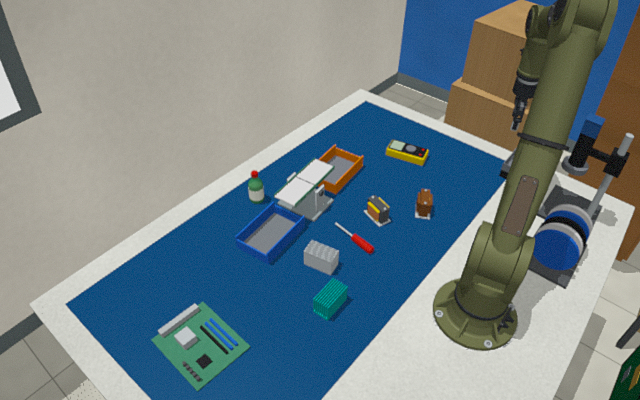

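Top view: heat sink candidates are grey at (287,230) and turquoise at (261,260). Transformer candidates are the dark core with a copper/yellow winding at (358,233) and the brown one at (391,258). By the description I choose grey and copper/dark. The blue bin is at (284,182), the orange at (379,170) and the tray at (331,173). I'll check the choice in a close crop and measure.

```bash
cat > m.py <<'E'
from h import *
c=np.load('top.npy',allow_pickle=True).item(); W=cloud(c)
cs=np.load('side.npy',allow_pickle=True).item(); Ws=cloud(cs)
save('crop',np.hstack([c['pixels'][205:280,240:410],]),4)
def box(P):
    r=cv2.minAreaRect(P[:,:2].astype(np.float32)*1000); b=cv2.boxPoints(r)
    e=[b[1]-b[0],b[2]-b[1]]; e=max(e,key=np.linalg.norm)
    return np.round(r[0],1),np.round(r[1],1),round(float(np.degrees(np.arctan2(e[1],e[0])))%180,1)
for n,(u0,u1,v0,v1) in dict(heatsink=(270,300,212,246),trafo=(345,372,218,248),turq=(245,276,248,272),brown=(375,406,246,272)).items():
    P=W[v0:v1,u0:u1].reshape(-1,3); P=P[np.isfinite(P).all(1)]
    Q=P[P[:,2]>.008]; print(n,'all',box(Q),'top',box(Q[Q[:,2]>np.percentile(Q[:,2],97)-.008]),Q[:,2].max(),len(Q))
    lo=Q.min(0)-.03; hi=Q.max(0)+.03
    S=Ws.reshape(-1,3); S=S[np.isfinite(S).all(1)]; S=S[(S>lo).all(1)&(S<hi).all(1)&(S[:,2]>.012)]
    if len(S): print('   side all',box(S),'top',box(S[S[:,2]>.05]),S[:,2].max(),len(S))
hsv=cv2.cvtColor(c['pixels'],cv2.COLOR_RGB2HSV)
roi=np.zeros((400,640),bool); roi[145:210,250:412]=1
for n,m in dict(tray=(hsv[...,1]<60)&(hsv[...,2]>190)&(W[...,2]>.085)&(W[...,2]<.11),orange=(hsv[...,0]<20)&(hsv[...,1]>150)&(W[...,2]>.02),blue=(hsv[...,0]>105)&(hsv[...,1]>130)&(W[...,2]>.02)).items():
    P=W[m&roi]; print(n,box(P),np.median(P[:,2]),len(P))
E
python3 m.py
```

```text
heatsink all (array([429.6, 158.5]), array([90.5, 91.7]), 101.8) top (array([434.3, 137.4]), array([89.6, 48. ]), 11.8) 0.06730552787986932 266
   side all (array([405.5, 146.1]), array([ 91.5, 165.7]), 157.1) top (array([405.9, 147.2]), array([ 89.3, 165.7]), 157.1) 0.06688293788372235 776
trafo all (array([ 424.1, -130.6]), array([ 71. , 111.1]), 176.4) top (array([ 422.6, -139.2]), array([41. , 78.1]), 170.7) 0.06742793868356411 261
   side all (array([ 424.7, -140.9]), array([53.1, 83.1]), 164.2) top (array([ 424.4, -141.9]), array([53.1, 82.4]), 160.9) 0.06768681835750723 438
turq all (array([329.7, 232.5]), array([65.3, 95.1]), 92.4) top (array([320.4, 235.3]), array([48.2, 86.9]), 90.9) 0.06745413039785131 213
   side all (array([322.8, 231.7]), array([51.6, 94.8]), 92.4) top (array([323. , 231.4]), array([51.6, 94.1]), 92.3) 0.06698448362558396 830
brown all (array([ 312.8, -263.3]), array([90.6, 88.2]), 19.1) top (array([ 322.4, -264.7]), array([41.5, 79.3]), 109.2) 0.06742057247933286 270
   side all (array([ 298.7, -268.5]), array([110.5,  81.9]), 10.6) top (array([ 325.4, -265.6]), array([47.9, 86.4]), 115.4) 0.06787547512542069 353
tray (array([646.9, -35.6]), array([115.3, 227.8]), 96.3) 0.09687404980162184 1063
orange (array([ 666.6, -224.1]), array([124.7, 190.7]), 96.7) 0.04033369352656213 259
blue (array([623.1, 153.6]), array([125.8, 190. ]), 96.4) 0.04152264430842911 301
```

View pics/crop.png

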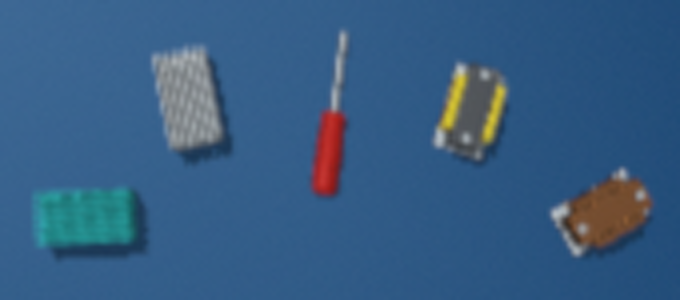

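The crop confirms it: grey heat sink at crop (190,98) and dark-core, copper/yellow-wound transformer at crop (470,110). The turquoise and brown ones are the look-alikes.

```bash
cat > d.py <<'E'
import sys
from h import *
# usage: d.py x y z_tcp yaw_of_tool_y (mm, deg): translation in present tool axes (cm), then turn about tool z
def go(x,y,z,yaw):
    s=bot.read_state(); r=rot(s['eef_rot']); p=s['tcp_pos']
    d=r.inv().apply(np.array([x,y,z])/1000-p)*100
    ty=r.apply([0,1,0]); a=np.degrees(np.arctan2(ty[1],ty[0])); w=(a-yaw+90)%180-90
    print('t',round(s['t'],2),'tcp',np.round(p*1000,1),'tilt z',np.round(r.apply([0,0,1]),4),'yaw_y',round(a,1),'shift cm',np.round(d,2),'|d|',round(np.linalg.norm(d),1),'turn wz',round(w,1),'F',np.round(s['ft_force'],1),'w',round(s['gripper_width'],3),'gf',round(s['gripper_force'],1))
go(*map(float,sys.argv[1:5]))
E
python3 - <<'E'
from h import *
c=np.load('top.npy',allow_pickle=True).item(); W=cloud(c)
for n,s in dict(mat=np.s_[265:290,290:340],hs=np.s_[226:236,284:292],tr=np.s_[228:238,355:362],table=np.s_[302:310,200:280]).items(): print(n,np.nanmedian(W[s][...,2]))
E
python3 d.py 550 -300 250 101.8; python3 d.py 434 137 180 101.8
```

```text
mat -0.0003346509776476214
hs 0.03645932854978284
tr 0.05824986647036079
table -0.0006783552266889092
t 0.1 tcp [ 202.8 -590.8  303.1] tilt z [-6.0e-04  1.5e-03 -1.0e+00] yaw_y -71.0 shift cm [ 42.28 -16.22   5.34] |d| 45.6 turn wz 7.2 F [-0.4 -0.2  1.5] w 0.997 gf 0.0
t 0.1 tcp [ 202.8 -590.8  303.1] tilt z [-6.0e-04  1.5e-03 -1.0e+00] yaw_y -71.0 shift cm [ 45.51 -61.31  12.41] |d| 77.4 turn wz 7.2 F [-0.4 -0.2  1.5] w 0.997 gf 0.0
```

```bash
python3 -m crank '[[3.8,-1.45,0.4,0,0,0],[3.8,-1.45,0.4,0,0,0],[3.8,-1.45,0.4,0,0,0],[3.8,-1.45,0.4,0,0,0],[3.8,-1.45,0.4,0,0,0],[3.8,-1.45,0.4,0,0,0],[3.8,-1.45,0.4,0,0,0],[3.8,-1.45,0.4,0,0,0],[3.8,-1.45,0.4,0,0,0],[0,0,0,0,0,7]]' 8.5 40; python3 d.py 434 137 180 101.8
```

```text
t: 0.93
tcp_pos: [0.491, -0.3481, 0.2668]
eef_rot: [-0.003, 0.994, 0.111, 0.002]
ft_force: [1.0, 1.1, 0.3]
gripper_width: 0.993
gripper_force: 0.0
t 0.93 tcp [ 491.  -348.1  266.8] tilt z [ 0.0035  0.006  -1.    ] yaw_y -77.3 shift cm [  5.07 -48.53   8.95] |d| 49.6 turn wz 0.9 F [1.  1.1 0.3] w 0.993 gf 0.0
```

```bash
python3 -m crank '[[0.3,-4,0.5,0,0,0],[0.3,-4,0.5,0,0,0],[0.3,-4,0.5,0,0,0],[0.3,-4,0.5,0,0,0],[0.3,-4,0.5,0,0,0],[0.3,-4,0.5,0,0,0],[0.3,-4,0.5,0,0,0],[0.3,-4,0.5,0,0,0],[0.3,-4,0.5,0,0,0],[0.3,-4,0.5,0,0,0]]' ; python3 -m crank '[[0,-4,1,0,0,0],[0,-2,0,0,0,0],[0,0,0,0,0,0],[0,0,0,0,0,0],[0,0,0,0,0,0]]'; python3 d.py 434 137 180 101.8
```

```text
t: 1.77
tcp_pos: [0.4298, 0.0426, 0.2177]
eef_rot: [0.0, 0.995, 0.104, 0.0]
ft_force: [0.0, -0.7, 0.4]
gripper_width: 0.995
gripper_force: 0.0
t: 2.18
tcp_pos: [0.4182, 0.099, 0.2078]
eef_rot: [0.0, 0.995, 0.104, -0.0]
ft_force: [-0.1, -1.1, -0.4]
gripper_width: 0.995
gripper_force: 0.0
t 2.18 tcp [418.2  99.  207.8] tilt z [-2.e-04 -6.e-04 -1.e+00] yaw_y -78.1 shift cm [ 2.33 -3.4   2.78] |d| 5.0 turn wz 0.1 F [-0.1 -1.1 -0.4] w 0.995 gf 0.0
```

```bash
python3 -m crank '[[1.2,-1.7,0.9,0,0,0],[1.13,-1.7,0.9,0,0,0],[0,0,1,0,0,0],[0,0,0,0,0,0],[0,0,2,0,0,0],[0,0,2,0,0,0],[0,0,1,0,0,0],[0,0,0,0,0,0]]'
python3 - <<'E'
from h import *
save('hs',bot.camera('top')['pixels'][190:270,240:340],5)
E
python3 d.py 434 137 88 101.8
```

```text
t: 2.85
tcp_pos: [0.4332, 0.1355, 0.1286]
eef_rot: [0.001, 0.995, 0.103, -0.002]
ft_force: [-0.1, -0.5, 0.3]
gripper_width: 0.994
gripper_force: 0.0
t 2.9 tcp [433.6 136.  129.5] tilt z [-0.0021 -0.0015 -1.    ] yaw_y -78.2 shift cm [ 0.07 -0.1   4.15] |d| 4.2 turn wz 0.0 F [ 0.1 -0.3 -0.3] w 0.994 gf 0.0
```

View pics/hs.png

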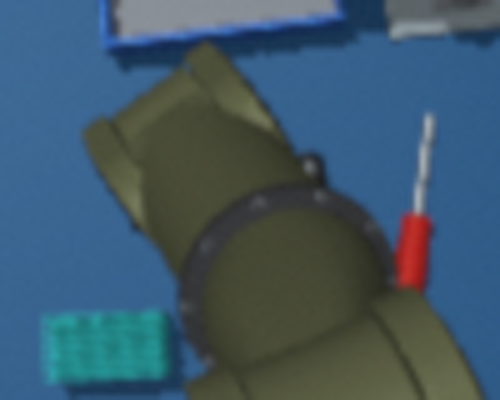

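The arm hides the part from above, and nothing has been touched (turquoise at (105,345), screwdriver at (415,250)). I'll descend and grip.

```bash
python3 -m crank '[[0,0,2,0,0,0],[0.1,-0.1,1.5,0,0,0],[0,0,0.6,0,0,0],[0,0,0,0,0,0],[0,0,0,0,0,0]]'; python3 -m crank '[[0,0,0,0,0,0],[0,0,0,0,0,0],[0,0,0,0,0,0],[0,0,0,0,0,0],[0,0,0,0,0,0],[0,0,0,0,0,0]]' 3 40; python3 d.py 434 137 88 101.8;  python3 - <<'E'
from h import *
save('hs2',bot.camera('side')['pixels'][190:330,240:440],4)
E
```

```text
t: 3.32
tcp_pos: [0.4349, 0.1385, 0.0896]
eef_rot: [0.0, 0.995, 0.104, 0.0]
ft_force: [-0.8, -0.5, -0.2]
gripper_width: 0.994
gripper_force: 0.0
t: 3.82
tcp_pos: [0.435, 0.1387, 0.0897]
eef_rot: [0.0, 0.995, 0.104, 0.001]
ft_force: [0.5, -0.6, 6.2]
gripper_width: 0.56
gripper_force: 40.8
t 3.82 tcp [435.  138.7  89.7] tilt z [ 1.2e-03 -1.0e-04 -1.0e+00] yaw_y -78.1 shift cm [-0.13  0.14  0.17] |d| 0.3 turn wz 0.1 F [ 0.5 -0.6  6.2] w 0.56 gf 40.8
```

View pics/hs2.png

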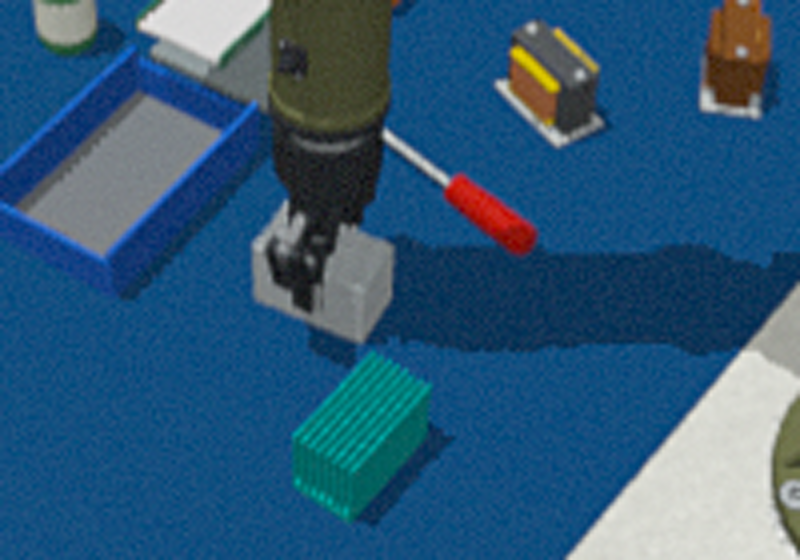

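The grip is centred on the grey heat sink at (325,270). The transformer at (550,85) shows its copper side.

```bash
python3 -m crank '[[0,0,-1,0,0,0],[0,0,-3,0,0,0],[0,0,-4,0,0,0],[0,0,-4,0,0,0],[0,0,-3,0,0,0],[0,0,0,0,0,0],[0,0,0,0,0,0]]'; python3 d.py 639.5 19.2 230 6.6
```

```text
t: 4.45
tcp_pos: [0.4351, 0.1389, 0.2403]
eef_rot: [-0.0, 0.995, 0.104, 0.002]
ft_force: [-0.4, -1.1, -4.1]
gripper_width: 0.557
gripper_force: 43.0
t 4.45 tcp [435.1 138.9 240.3] tilt z [ 3.6e-03  8.0e-04 -1.0e+00] yaw_y -78.1 shift cm [17.53 15.93  1.1 ] |d| 23.7 turn wz -84.7 F [-0.4 -1.1 -4.1] w 0.557 gf 43.0
```

```bash
python3 -m crank '[[1.2,1.1,0,0,0,0],[2.5,2.3,0,0,0,0],[2.5,2.3,0,0,0,0],[2.5,2.3,0,0,0,0],[2.5,2.3,0,0,0,0],[2.5,2.3,0,0,0,0],[2.5,2.2,0,0,0,0],[1.3,1.1,0,0,0,0],[0,0,0,0,0,-4],[0,0,0,0,0,-6.7]]'; python3 -m crank '[[0,0,0,0,0,-7],[0,0,0,0,0,-7],[0,0,0,0,0,-7],[0,0,0,0,0,-7],[0,0,0,0,0,-7],[0,0,0,0,0,-7],[0,0,0,0,0,-7],[0,0,0,0,0,-7],[0,0,0,0,0,-7],[0,0,0,0,0,-7]]';python3 -m crank '[[0,0,0,0,0,-4],[0,0,0,0,0,0],[0,0,0,0,0,0],[0,0,0,0,0,0],[0,0,0,0,0,0]]'; python3 d.py 639.5 19.2 190 6.6
```

```text
t: 5.28
tcp_pos: [0.6386, 0.0184, 0.2353]
eef_rot: [-0.0, 0.98, 0.197, -0.002]
ft_force: [-1.0, 0.9, -3.6]
gripper_width: 0.559
gripper_force: 42.8
t: 6.12
tcp_pos: [0.6378, 0.0194, 0.236]
eef_rot: [-0.002, 0.688, 0.726, -0.002]
ft_force: [-0.3, 0.2, -2.9]
gripper_width: 0.558
gripper_force: 42.8
t: 6.53
tcp_pos: [0.6385, 0.0196, 0.2382]
eef_rot: [-0.0, 0.665, 0.746, -0.0]
ft_force: [-0.3, 0.1, -3.0]
gripper_width: 0.56
gripper_force: 42.8
t 6.53 tcp [638.5  19.6 238.2] tilt z [-1.1e-03 -1.0e-04 -1.0e+00] yaw_y 6.6 shift cm [-0.06  0.1   4.82] |d| 4.8 turn wz -0.0 F [-0.3  0.1 -3. ] w 0.56 gf 42.8
```

```bash
python3 -m crank '[[0,0.1,1,0,0,0],[0,0,1.5,0,0,0],[0,0,1,0,0,0],[0,0,0.4,0,0,0],[0,0,0,0,0,0],[0,0,0,0,0,0],[0,0,0,0,0,0]]'
python3 - <<'E'
from h import *
save('pl',bot.camera('side')['pixels'][130:270,220:380],5)
E
python3 d.py 639.5 19.2 189 6.6
```

```text
t: 7.12
tcp_pos: [0.6401, 0.0199, 0.2005]
eef_rot: [0.0, 0.665, 0.747, 0.0]
ft_force: [-0.5, -0.3, -3.5]
gripper_width: 0.555
gripper_force: 42.8
t 7.17 tcp [640.1  19.9 200.6] tilt z [ 1.2e-03  2.0e-04 -1.0e+00] yaw_y 6.6 shift cm [-0.06 -0.07  1.16] |d| 1.2 turn wz 0.0 F [-0.3 -0.2 -3. ] w 0.554 gf 42.8
```

View pics/pl.png

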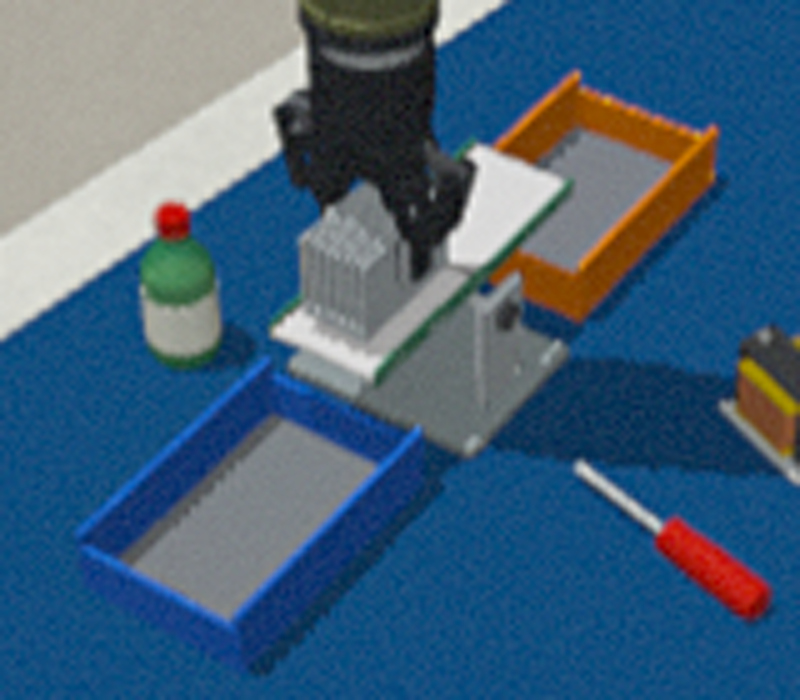

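The heat sink hangs lengthwise over the blue-side half, just above the plate at (345,320) and between the rails. I'll lower it the last centimetre and let go.

```bash
python3 -m crank '[[0,0,0.4,0,0,0],[0,0,0.4,0,0,0],[0,0,0.3,0,0,0],[0,0,0,0,0,0],[0,0,0,0,0,0],[0,0,0,0,0,0]]'; python3 -m crank '[[0,0,0,0,0,0],[0,0,0,0,0,0],[0,0,0,0,0,0]]' 8.5; python3 -m crank '[[0,0,-0.8,0,0,0],[0,0,-2,0,0,0],[0,0,-3.5,0,0,0],[0,0,-3.5,0,0,0],[0,0,0,0,0,0],[0,0,0,0,0,0]]';python3 d.py 423.5 -141 190 74
python3 - <<'E'
from h import *
save('pl2',bot.camera('side')['pixels'][130:270,220:380],4)
E
```

```text
t: 7.67
tcp_pos: [0.6398, 0.0197, 0.1889]
eef_rot: [-0.0, 0.665, 0.747, 0.0]
ft_force: [0.1, 0.0, -3.2]
gripper_width: 0.555
gripper_force: 42.8
t: 7.92
tcp_pos: [0.6401, 0.0198, 0.1895]
eef_rot: [0.0, 0.665, 0.747, 0.0]
ft_force: [-0.4, 0.3, -0.4]
gripper_width: 0.952
gripper_force: 0.0
t: 8.42
tcp_pos: [0.6407, 0.0203, 0.2902]
eef_rot: [0.002, 0.665, 0.747, 0.002]
ft_force: [-0.7, 0.5, -0.4]
gripper_width: 0.992
gripper_force: 0.0
t 8.42 tcp [640.7  20.3 290.2] tilt z [ 5.5e-03  4.0e-04 -1.0e+00] yaw_y 6.7 shift cm [-13.51 -23.49   9.89] |d| 28.8 turn wz -67.3 F [-0.7  0.5 -0.4] w 0.992 gf 0.0
```

View pics/pl2.png

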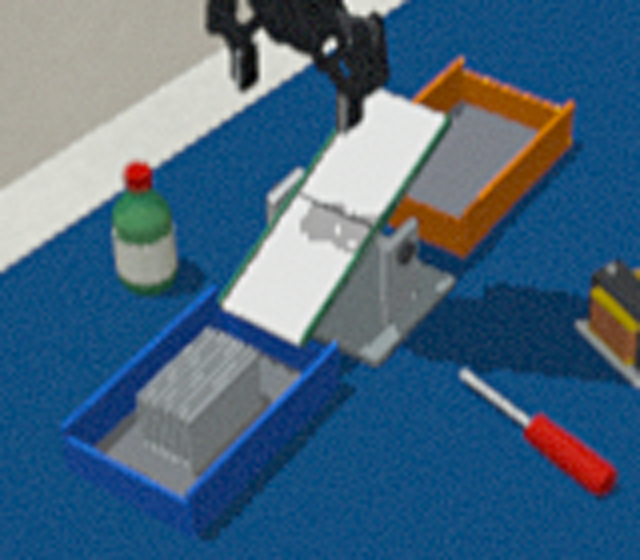

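The heat sink lies in the blue bin at (200,400), and the tray is tipped and will swing back. Next I'll refine the transformer pose from the yellow/dark pixels and move toward it.

```bash
python3 -m crank '[[-1.3,-2.3,0,0,0,0],[-2,-3.5,0,0,0,0],[-2,-3.5,0,0,0,0],[-2,-3.5,0,0,0,0],[-2,-3.5,0.5,0,0,0],[-2,-3.5,0.5,0,0,0],[-1.5,-2.6,1,0,0,0],[-0.7,-1.1,1,0,0,0],[0,0,1,0,0,-5],[0,0,1,0,0,-6.3]]';python3 -m crank '[[0,0,1,0,0,-7],[0,0,1,0,0,-7],[0,0,1,0,0,-7],[0,0,1,0,0,-7],[0,0,1,0,0,-7],[0,0,0,0,0,-7],[0,0,0,0,0,-7],[0,0,0,0,0,-7],[0,0,0,0,0,0],[0,0,0,0,0,0]]'
python3 - <<'E'
from h import *
c=np.load('top.npy',allow_pickle=True).item()
K=np.array([[c['fx'],0,c['cx']],[0,c['fy'],c['cy']],[0,0,1]])
def cast(uv,h):
    s=cv2.undistortPoints(np.float64(uv).reshape(-1,1,2),K,np.array([c['k1'],0,0,0,0.])).reshape(-1,2)
    d=rot(c['attitude']).apply(np.c_[s,np.ones(len(s))]); o=np.array(c['xyz'])
    return o+d*((h-o[2])/d[:,2])[:,None]
hsv=cv2.cvtColor(c['pixels'],cv2.COLOR_RGB2HSV)
m=np.zeros((400,640),bool); m[218:248,345:372]=1
y=m&(hsv[...,0]>15)&(hsv[...,0]<40)&(hsv[...,1]>110); v,u=np.nonzero(y)
P=cast(np.c_[u,v],.05)[:,:2]*1000
print(cv2.minAreaRect(P.astype(np.float32)),len(P),P.mean(0))
from scipy.cluster.vq import kmeans2
# two strips: fit common direction
n,l=cv2.connectedComponents(y.astype(np.uint8))
for i in range(1,n):
    Q=P[l[v,u]==i]
    if len(Q)>6:
        f=cv2.fitLine(Q.astype(np.float32),cv2.DIST_L2,0,.01,.01).ravel(); print(len(Q),Q.mean(0),np.degrees(np.arctan2(f[1],f[0])))
E
python3 d.py 423.5 -141 190 74
```

```text
t: 9.3
tcp_pos: [0.4203, -0.1427, 0.2359]
eef_rot: [-0.001, 0.588, 0.809, -0.001]
ft_force: [1.0, -0.1, 0.8]
gripper_width: 0.995
gripper_force: 0.0
t: 10.13
tcp_pos: [0.4215, -0.1416, 0.1862]
eef_rot: [-0.001, 0.141, 0.99, 0.001]
ft_force: [-0.1, -0.6, 1.0]
gripper_width: 0.995
gripper_force: 0.0
((423.4105224609375, -138.55059814453125), (50.63209533691406, 52.52894592285156), 71.29539489746094) 78 [ 424.01489907 -137.22481266]
43 [ 429.66263722 -120.34285094] -18.85097
35 [ 417.07624933 -157.96550849] -17.925734
t 10.13 tcp [ 421.5 -141.6  186.2] tilt z [-0.0013  0.0013 -1.    ] yaw_y 73.7 shift cm [-0.18  0.12 -0.38] |d| 0.4 turn wz -0.3 F [-0.1 -0.6  1. ] w 0.995 gf 0.0
```

```bash
python3 d.py 423.4 -139 88 71.7
python3 - <<'E'
from h import *
save('tr',bot.camera('side')['pixels'][130:270,300:460],4)
E
```

```text
t 10.13 tcp [ 421.5 -141.6  186.2] tilt z [-0.0013  0.0013 -1.    ] yaw_y 73.7 shift cm [-0.13  0.3   9.82] |d| 9.8 turn wz 2.0 F [-0.1 -0.6  1. ] w 0.995 gf 0.0
```

View pics/tr.png

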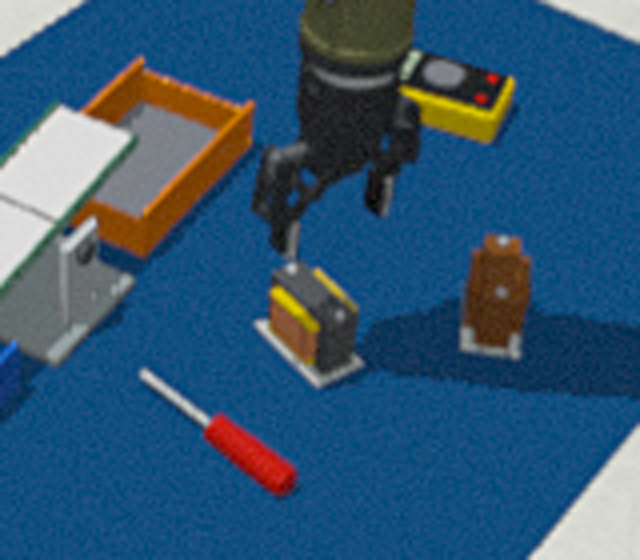

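The open gripper hangs over the copper-wound transformer at (310,325), with the fingers on either side of its winding. I'll descend and grip.

```bash
python3 -m crank '[[-0.1,0.3,1,0,0,2],[0,0,2.5,0,0,0],[0,0,2.5,0,0,0],[0,0,2,0,0,0],[0,0,1.2,0,0,0],[0,0,0.4,0,0,0],[0,0,0,0,0,0],[0,0,0,0,0,0]]'; python3 -m crank '[[0,0,0,0,0,0],[0,0,0,0,0,0],[0,0,0,0,0,0],[0,0,0,0,0,0],[0,0,0,0,0,0],[0,0,0,0,0,0]]' 3 60; python3 d.py 423.4 -139 88 71.7; python3 -m crank '[[0,0,-1,0,0,0],[0,0,-3,0,0,0],[0,0,-4,0,0,0],[0,0,-4,0,0,0],[0,0,-3,0,0,0],[0,0,0,0,0,0],[0,0,0,0,0,0]]'; python3 d.py 652.1 -90 240 6.6
```

```text
t: 10.85
tcp_pos: [0.424, -0.1388, 0.0913]
eef_rot: [0.0, 0.157, 0.988, -0.0]
ft_force: [-0.4, 0.4, -0.1]
gripper_width: 0.994
gripper_force: 0.0
t: 11.35
tcp_pos: [0.4241, -0.1391, 0.0917]
eef_rot: [0.001, 0.157, 0.988, -0.0]
ft_force: [-1.6, -0.0, 7.0]
gripper_width: 0.552
gripper_force: 61.4
t 11.35 tcp [ 424.1 -139.1   91.7] tilt z [ 1.3e-03 -6.0e-04 -1.0e+00] yaw_y 71.9 shift cm [ 0.07 -0.01  0.37] |d| 0.4 turn wz 0.2 F [-1.6 -0.   7. ] w 0.552 gf 61.4
t: 11.93
tcp_pos: [0.4238, -0.1395, 0.2417]
eef_rot: [0.001, 0.158, 0.987, -0.001]
ft_force: [-0.6, -0.5, -5.8]
gripper_width: 0.555
gripper_force: 64.4
t 11.93 tcp [ 423.8 -139.5  241.7] tilt z [ 0.002  -0.0019 -1.    ] yaw_y 71.9 shift cm [-20.15  11.82   0.21] |d| 23.4 turn wz 65.3 F [-0.6 -0.5 -5.8] w 0.555 gf 64.4
```

```bash
python3 -m crank '[[-1.4,0.8,0,0,0,0],[-2.9,1.7,0,0,0,0],[-2.9,1.7,0,0,0,0],[-2.9,1.7,0,0,0,0],[-2.9,1.7,0,0,0,0],[-2.9,1.7,0,0,0,0],[-2.8,1.7,0,0,0,0],[-1.45,0.82,0,0,0,0],[0,0,0,0,0,4],[0,0,0,0,0,5.3]]'; python3 -m crank '[[0,0,0,0,0,7],[0,0,0,0,0,7],[0,0,0,0,0,7],[0,0,0,0,0,7],[0,0,0,0,0,7],[0,0,0,0,0,7],[0,0,0,0,0,7],[0,0,0,0,0,7],[0,0,0,0,0,0],[0,0,0,0,0,0]]';python3 -m crank '[[0,0,1,0,0,0],[0,0,1.5,0,0,0],[0,0,1,0,0,0],[0,0,0,0,0,0],[0,0,0,0,0,0],[0,0,0,0,0,0]]'; python3 d.py 652.1 -90 191 6.6;python3 - <<'E'
from h import *
save('pl3',bot.camera('side')['pixels'][130:270,220:380],4)
E
```

```text
t: 12.77
tcp_pos: [0.6519, -0.0883, 0.2367]
eef_rot: [-0.003, 0.237, 0.971, -0.0]
ft_force: [-0.5, -0.3, -5.4]
gripper_width: 0.552
gripper_force: 64.2
t: 13.6
tcp_pos: [0.6511, -0.089, 0.2385]
eef_rot: [-0.001, 0.663, 0.748, -0.002]
ft_force: [-0.2, 0.8, -4.4]
gripper_width: 0.551
gripper_force: 64.3
t: 14.1
tcp_pos: [0.6522, -0.089, 0.206]
eef_rot: [-0.0, 0.665, 0.747, 0.0]
ft_force: [-0.2, 0.2, -3.6]
gripper_width: 0.549
gripper_force: 64.1
t 14.1 tcp [652.2 -89.  206. ] tilt z [ 2.e-04  3.e-04 -1.e+00] yaw_y 6.7 shift cm [-0.09 -0.02  1.5 ] |d| 1.5 turn wz 0.1 F [-0.2  0.2 -3.6] w 0.549 gf 64.1
```

View pics/pl3.png

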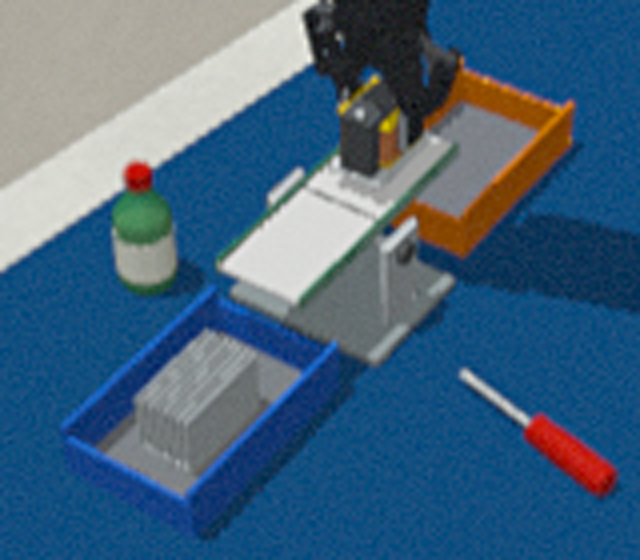

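The transformer hangs over the orange-side half at (375,140), and the heat sink is still in the blue bin. I'll check in the depth that the tray is level before lowering.

```bash
python3 - <<'E'
from h import *
for n in('side','top'):
    c=bot.camera(n); W=cloud(c).reshape(-1,3); I=c['pixels'].reshape(-1,3)
    a=np.array([-.115,.993]); q=W[:,:2]-[.6458,-.0354]; s=q@a; x=q@[.993,.115]
    for lo,hi in((.005,.03),(.08,.11),(-.11,-.06)):
        m=(s>lo)&(s<hi)&(abs(x)<.03)&(I.min(1)>150); print(n,lo,m.sum(),np.median(W[m,2]))
    if n=='side':
        m=(abs(x)<.026)&(s<-.0)&(s>-.12)&(W[:,2]>.085)&(W[:,2]<.15)
E
python3 d.py 652.1 -90 191 6.6
```

```text
side 0.005 90 0.09887503704140704
side 0.08 119 0.09904812431381693
side -0.11 45 0.09804603691056679
top 0.005 97 0.09663979384719545
top 0.08 121 0.09598778407632569
top -0.11 0 nan
t 14.25 tcp [652.4 -89.  206.6] tilt z [ 0.0013 -0.     -1.    ] yaw_y 6.7 shift cm [-0.1  -0.04  1.56] |d| 1.6 turn wz 0.1 F [ 0.3 -0.9 -5.4] w 0.549 gf 64.1
  return _methods._mean(a, axis=axis, dtype=dtype,
  ret = ret.dtype.type(ret / rcount)
```

Level. I'll lower it and let go.

```bash
python3 -m crank '[[-0.1,0,0.6,0,0,0],[0,0,0.6,0,0,0],[0,0,0.3,0,0,0],[0,0,0,0,0,0],[0,0,0,0,0,0],[0,0,0,0,0,0]]'; python3 -m crank '[[0,0,0,0,0,0],[0,0,0,0,0,0],[0,0,0,0,0,0]]' 8.5; python3 -m crank '[[0,0,-0.8,0,0,0],[0,0,-2,0,0,0],[0,0,-3.5,0,0,0],[0,0,-3.5,0,0,0],[0,0,-3,0,0,0],[0,0,0,0,0,0],[0,0,0,0,0,0],[0,0,0,0,0,0],[0,0,0,0,0,0],[0,0,0,0,0,0]]';  python3 -m crank '[[-3,-3,0,0,0,0],[-3,-3,0,0,0,0],[-3,-3,0,0,0,0],[0,0,0,0,0,0],[0,0,0,0,0,0],[0,0,0,0,0,0],[0,0,0,0,0,0],[0,0,0,0,0,0],[0,0,0,0,0,0],[0,0,0,0,0,0]]'; python3 -m crank '[[0,0,0,0,0,0],[0,0,0,0,0,0],[0,0,0,0,0,0],[0,0,0,0,0,0],[0,0,0,0,0,0],[0,0,0,0,0,0],[0,0,0,0,0,0],[0,0,0,0,0,0],[0,0,0,0,0,0],[0,0,0,0,0,0]]'
python3 - <<'E'
from h import *
save('end',bot.camera('side')['pixels'])
E
```

```text
t: 14.75
tcp_pos: [0.6521, -0.0899, 0.1909]
eef_rot: [-0.0, 0.665, 0.747, 0.0]
ft_force: [0.3, -0.3, -4.9]
gripper_width: 0.555
gripper_force: 64.4
t: 15.0
tcp_pos: [0.6526, -0.0898, 0.1918]
eef_rot: [0.001, 0.665, 0.747, 0.001]
ft_force: [0.1, 0.2, 0.4]
gripper_width: 0.946
gripper_force: 0.0
t: 15.83
tcp_pos: [0.6517, -0.0902, 0.3177]
eef_rot: [-0.001, 0.665, 0.747, -0.001]
ft_force: [0.1, -0.9, 0.5]
gripper_width: 0.993
gripper_force: 0.0
t: 16.67
tcp_pos: [0.575, -0.187, 0.3188]
eef_rot: [-0.0, 0.664, 0.748, 0.0]
ft_force: [0.3, -0.2, -0.1]
gripper_width: 0.995
gripper_force: 0.0
t: 17.5
tcp_pos: [0.5746, -0.1881, 0.3189]
eef_rot: [-0.0, 0.665, 0.747, 0.0]
ft_force: [-0.9, 0.2, 0.7]
gripper_width: 0.995
gripper_force: 0.0
```

View pics/end.png

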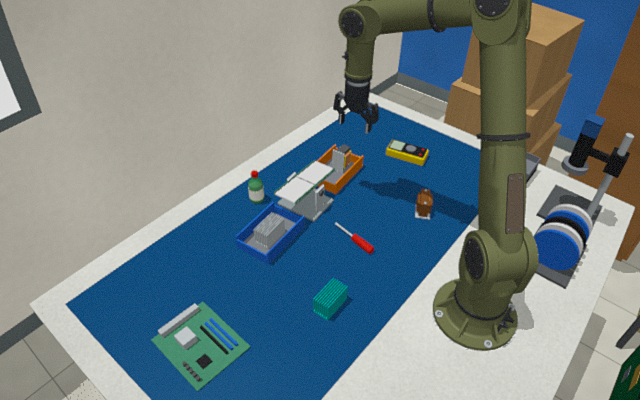

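The heat sink is in the blue bin at (270,230). The transformer is in the orange bin at (342,158), possibly tipped over. The tray looks level at (305,185) and the bystanders are in place. I'll let it settle and check in numbers that it lies inside, free of the tray.

```bash
python3 -m crank '[[0,0,0,0,0,0],[0,0,0,0,0,0],[0,0,0,0,0,0],[0,0,0,0,0,0],[0,0,0,0,0,0],[0,0,0,0,0,0],[0,0,0,0,0,0],[0,0,0,0,0,0],[0,0,0,0,0,0],[0,0,0,0,0,0]]' | head -1
python3 - <<'E'
from h import *
c=bot.camera('side'); W=cloud(c).reshape(-1,3); I=c['pixels'].reshape(-1,3)
a=np.array([-.115,.993]); q=W[:,:2]-[.6458,-.0354]; s=q@a; x=q@[.993,.115]
for lo,hi in((.01,.04),(.08,.11),(-.04,-.01),(-.11,-.08)):
    m=(s>lo)&(s<hi)&(abs(x)<.03)&(W[:,2]>.05); print(lo,m.sum(),np.median(W[m,2]))
for n,k in(('orange',(s<-.12)&(s>-.27)),('blue',(s>.12)&(s<.27))):
    m=k&(abs(x)<.055)&(W[:,2]>.015)&(W[:,2]<.2); print(n,m.sum(),'s',np.percentile(s[m],[1,50,99]).round(3),'x',np.percentile(x[m],[1,99]).round(3),'z',np.percentile(W[m,2],[50,99]).round(3))
E
```

```text
t: 18.38
0.01 105 0.10031751689063317
0.08 120 0.10396712482105536
-0.04 98 0.09739436007702007
-0.11 98 0.09343818770511603
orange 395 s [-0.262 -0.209 -0.198] x [-0.028  0.054] z [0.063 0.089]
blue 693 s [0.149 0.205 0.24 ] x [-0.026  0.025] z [0.06 0.07]
```

```bash
for i in 1 2; do python3 -m crank '[[0,0,0,0,0,0],[0,0,0,0,0,0],[0,0,0,0,0,0],[0,0,0,0,0,0],[0,0,0,0,0,0],[0,0,0,0,0,0],[0,0,0,0,0,0],[0,0,0,0,0,0],[0,0,0,0,0,0],[0,0,0,0,0,0]]' | head -1; done
python3 - <<'E'
from h import *
for n in('side','top'):
    c=bot.camera(n); W=cloud(c).reshape(-1,3); I=c['pixels'].reshape(-1,3).astype(int)
    a=np.array([-.115,.993]); q=W[:,:2]-[.6458,-.0354]; s=q@a; x=q@[.993,.115]
    print(n,[round(float(np.median(W[(s>lo)&(s<lo+.03)&(abs(x)<.03)&(W[:,2]>.05),2])),4) for lo in(.08,.01,-.04,-.11)])
    for h0,h1 in((.015,.04),(.04,.065),(.065,.082),(.082,.12)):
        m=(s<-.11)&(s>-.275)&(abs(x)<.045)&(W[:,2]>h0)&(W[:,2]<h1)
        if m.sum(): print(h0,m.sum(),'s',np.percentile(s[m],[2,98]).round(3),'x',np.percentile(x[m],[2,98]).round(3))
E
```

```text
t: 19.27
t: 20.1
side [0.1011, 0.0998, 0.0973, 0.0963]
0.015 91 s [-0.255 -0.199] x [-0.028  0.019]
0.04 109 s [-0.253 -0.2  ] x [-0.027  0.021]
0.065 101 s [-0.265 -0.201] x [-0.027  0.019]
0.082 115 s [-0.26  -0.111] x [-0.038  0.037]
top [0.098, 0.097, 0.0968, 0.0957]
0.082 28 s [-0.115 -0.11 ] x [-0.041  0.04 ]
```

The transformer stands stably on its end, inside the orange bin and about 8 cm clear of the tray. The tray is settling level. I'll wait a moment longer and hand in.

```bash
for i in 1 2; do python3 -m crank '[[0,0,0,0,0,0],[0,0,0,0,0,0],[0,0,0,0,0,0],[0,0,0,0,0,0],[0,0,0,0,0,0],[0,0,0,0,0,0],[0,0,0,0,0,0],[0,0,0,0,0,0],[0,0,0,0,0,0],[0,0,0,0,0,0]]' | head -1; done; python3 -c "
from station import bot
print(bot.sign_off())"
```

```text
t: 21.03
t: 21.87
the job is handed in; nothing more can be done
None
```

The job is handed in at about 22 s: the heat sink slid off the tray into the blue bin, then the transformer into the orange bin, where it came to rest standing on its end; I saw no bystander or look-alike moved, and no verdict came back.

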